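Close a double-lidded tea caddy and take off its outer lid

TASK

The open tea caddy's two lids stand nested on the worktop: lift them together by the inner lid and lower them onto the caddy, without dropping them, until the inner lid sits fully home, and let go. Then lift off only the outer lid, leaving the inner lid closed and undisturbed, and finish still holding the outer lid level and still over the caddy, at least 8 cm higher than it sat. Leave the caddy standing where it is and do not disturb the tin, the jar and the teaspoon nearby.

Things in the scene. Friction and masses are not known exactly. Their poses are not given: they have to be found in the camera images.
- caddy: open steel tea caddy: upright round tin 80 mm high, 56 mm outside diameter (58 at the foot), mouth 48 mm inside diameter; loose, about 0.5 kg, standing on the worktop (whose wood is 6 mm below z = 0, the hob's glass). Origin: centre of its underside, z up. The caddy and the lids swap sides between starts.
- inner_lid: inner lid, pale wood, round, 0.12 kg. Heights above its origin (centre of its underside, z up): plug 44 mm diameter 0-10 mm, enters the caddy; flange 60 mm diameter 10-28 mm, rests on the caddy's rim, the place to grip both lids; boss 44 mm diameter 28-36 mm, hidden under the outer lid. Starts on the worktop, plug down. Fully home its origin is 70 mm above the caddy's origin.
- outer_lid: outer lid, 0.08 kg, lying loose on the inner lid's flange: hollow steel cap 54 mm diameter, 13 mm high (inside 48 mm, 10 mm deep) over the boss; on top a wooden bar grip 36 mm long (its x), 14 mm wide (its y), 13-30 mm above its origin. Origin: centre of the lower edge, z up, 28 mm above the inner lid's origin while nested (pair 58 mm high).
- tin: low round closed tin, 86 mm diameter, 40 mm high, a bystander behind the work; origin at the centre of its underside
- jar: small jar with a lid, 52 mm diameter, 75 mm high, a bystander behind the work; origin at the centre of its underside
- teaspoon: teaspoon lying flat to the left of the work, 130 x 26 x 11 mm, a bystander; origin at the middle of its underside, its length along its x
Mind the look-alikes: they are no part of the job. Leave any green look-alike of the inner_lid alone. What is shaped like the outer_lid but turquoise is not meant.

How it is judged (in metres and radians):
On the way, in this order (a step that is already met when the one before it is completed fails the run):
1. both lids lifted together, nested, at least 5 cm off the worktop, gripped by the inner lid (height (world z) of inner_lid above 0.05 m and contact force between the fingers and inner_lid above 0.5 N and horizontal distance between outer_lid and inner_lid below 0.006 m and z of outer_lid in the frame of inner_lid between 0.025 and 0.031 m), for 0.2 s.
2. the inner lid fully home on the caddy with the outer lid still nested on it, both let go (horizontal distance between inner_lid and caddy below 0.005 m and z of inner_lid in the frame of caddy between 0.067 and 0.0725 m and angle between the z axis of inner_lid and the z axis of caddy, either way round below 0.06 rad and horizontal distance between outer_lid and inner_lid below 0.006 m and z of outer_lid in the frame of inner_lid between 0.025 and 0.031 m and contact force between the fingers and inner_lid below 0.1 N and contact force between the fingers and outer_lid below 0.1 N), for 0.2 s.
At the end, for the whole second after the job is handed in: Inner lid home on the caddy (2.5 mm deep, 5 mm aside, 0.06 rad), caddy upright within 30 mm of its start; outer lid held by the fingers alone, still, level to 0.25 rad, over 165 mm above the caddy's origin, within 80 mm of its axis; tin, jar, teaspoon moved under 25 mm (horizontal distance between inner_lid and caddy below 0.005 m and z of inner_lid in the frame of caddy between 0.067 and 0.0725 m and angle between the z axis of inner_lid and the z axis of caddy, either way round below 0.06 rad and angle between caddy's own z axis and vertical below 0.05 rad and distance of caddy from where it was at the start of the episode below 0.03 m and linear speed of inner_lid below 0.02 m/s and contact force between the fingers and inner_lid below 0.1 N and contact force between the fingers and caddy below 0.1 N and z of outer_lid in the frame of caddy above 0.165 m and horizontal distance between outer_lid and caddy below 0.08 m and angle between outer_lid's own z axis and vertical below 0.25 rad and linear speed of outer_lid below 0.03 m/s and contact force between the fingers and outer_lid above 0.5 N and contact force between outer_lid and inner_lid below 0.05 N and contact force between outer_lid and caddy below 0.05 N and distance of each of tin, jar, teaspoon from where it was at the start of the episode below 0.025 m); the arm keeps its last pose, push and grip.
It fails at once if the outer lid taken off while the inner lid is not fully home on the caddy (before, or by disturbing the inner lid afterwards) (distance between outer_lid and inner_lid above 0.042 m and not (horizontal distance between inner_lid and caddy below 0.005 m and z of inner_lid in the frame of caddy between 0.067 and 0.0725 m and angle between the z axis of inner_lid and the z axis of caddy, either way round below 0.06 rad)).
It fails at once if the lids let go more than 10 mm above their seat on the caddy (z of inner_lid in the frame of caddy above 0.08 m and contact force between the fingers and inner_lid below 0.02 N).
It fails at once if the caddy tipped by more than 0.2 rad (angle between caddy's own z axis and vertical above 0.2 rad).
It fails at once if the caddy pushed more than 30 mm (distance of caddy from where it was at the start of the episode above 0.03 m).
It fails at once if the tin, the jar or the teaspoon moved by more than 25 mm (distance of any of tin, jar, teaspoon from where it was at the start of the episode above 0.025 m).
It also fails if it takes over 48 s, if anything falls off the work surface, if the arm or the gripper's body presses on something with over 40 N, if the wrist force passes 120 N, or if a joint passes its speed limit or range.

ROBOT

A 6-joint arm with a two-finger parallel gripper is mounted at the origin on a cart in front of the work surface, level with it; the furniture and walls round the work are solid. World frame = base frame: x ahead of the robot, y to its left, z up, the work surface at z = 0. Lengths are in m, angles in degrees, forces in N, time in s.
With the tool pointing down it reaches from about 0.35 to 0.875 m from the base axis. Payload 4.2 kg.
Tool frame: the origin (TCP) lies between the finger pads; the fingertips stand 11 mm ahead of it and the grasp point (between the pads) lies 8 mm behind it; z points along the fingers, y is the direction in which the jaws open and shut (so a half turn about z gives the same grasp; the last joint's range is limited). The gripper opens to 87 mm and grips with 3 to 60 N. Pads are 19 mm wide; open, the fingers measure 117 mm over their backs; the gripper's body (75 mm by 190 mm) begins 51 mm behind the grasp point.
Start: joints at [81.681, 22.042, 0.453, 0, -68.411, -14.817], TCP at [0.246, 0.575, 0.212] pointing down, gripper open.
Joint ranges: [-179.83, 179.83], [-69.29, 118.12], [-61.27, 80.66], [-181.25, 117.63], [-171.15, -9.14], [-177.46, 177.46]. Speed limits (degrees/s): [159.86, 159.86, 180, 180, 180, 180].

INTERFACE

Orientations are given as a 3x3 rotation matrix whose columns are the frame's x, y, z axes.
In Python, from station import sense, capture, get_calibration, finish_job, search_frame, cut_out gives the robot as it stands.
- The arm moves only by the tool arm_command, never from a script. Its argument "rows" is a list of rows, each an object with "fingers": the opening in per cent of the stroke, from 0 (shut) to 100 (fully open); "travel": the shift along the tool's x, y, z in cm, a list of three; "roll": the turn about the tool's z in degrees. A call has 1 to 10 rows; each row is the pose to reach, as a shift and turn from the pose commanded when the call began, along the tool's axes at that moment; what a row does not reach only later rows make up. A row lasts 1/10 s, in which the tool goes at most 50 mm and 8.59 degrees, less where a joint would pass 70% of its speed; a pose out of reach is approached as far as the arm can. A call with a gripper value outside its range is refused whole. The fingers move at their own pace and stop on an object; the grip force is fixed at half the most. Time passes only in rows, so rows that repeat a pose let the fingers close. It gives the time, the measured TCP pose, the force and the opening at its end, in the units of the state.
- sense(): the state, without advancing time (a new reading comes with each control period).
- capture(name): name is "scene" or "side" or "wrist"; returns (picture, depth): 420x560x3 uint8, red, green, blue; 420x560 float32, m along the optical axis (not along the pixel's ray), 0 where there is no reading.
- get_calibration(name): a dict with "fov_y" (degrees; the focal length in pixels is half the picture's height over the tangent of half this angle, whatever the lens; pixels are square), "cx", "cy" (the principal point, pixels), "origin" and "attitude" of the camera in the world; the wrist camera has in their place "mount" (4x4, takes a point from camera to tool coordinates, whose origin is the TCP and whose axes are the flange's). Camera axes: x right, y down, z forward; pixel columns grow to the right and rows downward; lengths in m; the calibration is good to about 2 mm. A picture is of the moment at which its call begins: read the wrist's pose just before it. get_calibration takes no time and is no camera call.
- finish_job(): hands the job in, once; it reports no verdict.
Trained networks look in the newest picture that a camera, given by its name, has taken for a name from the list of things; names that differ only in an ending like _2 or _b are one class to them, and where a whole thing is asked for, a point or a joint stands for the part that bears it (a point fixed in the world has none). Each returns a list of dicts, best first, with "p" (0 to 1); they miss things now and then, are a little off and sometimes report something else, mostly with a low value. They report only what shows in the picture. A call takes as long as a camera call. They do not tell look-alikes from the thing itself.
- search_frame(camera, label): "position" ([x, y, z] in m, in world coordinates, good to about 4 mm: the middle of the surface that is visible of it).
- cut_out(camera, label): "mask" (420x560 bool, what is visible of it).
The state is a dict: "time_s": time; "joints": joint angles; "joint_velocities": joint speeds; "effort": joint torques, N m; "tcp_pos": TCP position; "ee_rot": TCP orientation; "wrist_force": force on the tool from outside, world axes, zero at the start; "moment": the same for the moment, N m; "gripper_width": opening from 0.0 (shut) to 1.0 (fully open).
Only numpy, scipy, OpenCV 4.12 (cv2) and the standard library are available. Lean on these libraries where they do the work, as an engineer would, in place of code of your own. Each camera call takes 0.05 s, during which the arm holds its last target. There are 200 camera calls.

## Working session

There is one attempt and no reset: what is moved stays moved. The work goes in short steps, Python scripts to look and compute and a tool call to move; the robot and the scene stay as the last step left them, time stands still between calls to the robot, and variables do not carry over. Pictures are saved under pics/ and viewed, about 8 in all and at most 12, crops included, and the job is handed in when it is done.

Besides the shell and the picture viewer there is one more tool, called as name([rows], argument=value, ...), one row to a line, values as JSON. arm_command: Moves the arm, as the interface text tells. Its arguments: {"type":"object","properties":{"rows":{"type":"array","items":{"type":"object","properties":{"fingers":{"type":"number"},"travel":{"type":"array","items":{"type":"number"}},"roll":{"type":"number"}}}}},"required":["rows"]}

```bash
mkdir -p pics
cat > h.py <<'E'
import numpy as np, cv2
from station import sense, capture, get_calibration, search_frame, cut_out, finish_job
def cam(name):
    c=get_calibration(name); s=sense()
    if 'mount' in c:
        M=np.array(c['mount']); T=np.eye(4); T[:3,:3]=s['ee_rot']; T[:3,3]=s['tcp_pos']; T=T@M
    else:
        T=np.eye(4); T[:3,:3]=c['attitude']; T[:3,3]=c['origin']
    return T,210/np.tan(np.radians(c['fov_y']/2)),c['cx'],c['cy']
def cloud(name):
    T,f,cx,cy=cam(name); p,d=capture(name)
    v,u=np.mgrid[:420,:560]
    P=np.stack([(u-cx)/f*d,(v-cy)/f*d,d],-1)@T[:3,:3].T+T[:3,3]
    P[d==0]=np.nan
    return p,P
def save(n,p): cv2.imwrite('pics/'+n,p[...,::-1])
E
python3 - <<'E'
from h import *
s=sense(); print(s['time_s'],s['tcp_pos'],np.round(s['ee_rot'],3),s['gripper_width'])
ims=[]
for n in('scene','side'):
    p,P=cloud(n); ims.append(p); print(n,cam(n)[0][:3,3].round(2))
    np.save(n+'.npy',P); np.save(n+'_p.npy',p)
    for l in('caddy','inner_lid','outer_lid','tin','jar','teaspoon'):
        T,f,cx,cy=cam(n)
        for r in search_frame(n,l)[:3]:
            q=T[:3,:3].T@(np.array(r['position'])-T[:3,3]); print(l,round(r['p'],2),np.round(r['position'],3),'px',int(f*q[0]/q[2]+cx),int(f*q[1]/q[2]+cy))
save('a.png',cv2.resize(ims[0],(800,600)));save('b.png',cv2.resize(ims[1],(800,600)))
E
```

```text
0.0 [0.24529141 0.57419197 0.21047467] [[ 0.92  -0.393 -0.001]
 [-0.393 -0.92  -0.002]
 [ 0.     0.002 -1.   ]] 0.9964397686719932
scene [-0.11  0.7   0.51]
inner_lid 0.7 [0.566 0.139 0.043] px 296 190
inner_lid 0.66 [ 0.639 -0.019  0.03 ] px 326 167
outer_lid 0.84 [ 0.535 -0.01   0.01 ] px 352 190
outer_lid 0.66 [0.391 0.296 0.038] px 288 254
tin 0.5 [0.565 0.29  0.002] px 240 227
jar 0.73 [0.564 0.138 0.043] px 297 190
teaspoon 0.24 [0.438 0.144 0.048] px 334 213
side [0.46 0.98 0.49]
caddy 0.6 [0.452 0.154 0.044] px 304 196
inner_lid 0.7 [ 0.649 -0.014  0.029] px 235 172
inner_lid 0.58 [0.402 0.31  0.018] px 329 242
outer_lid 0.77 [0.401 0.298 0.035] px 329 232
outer_lid 0.74 [ 0.545 -0.011  0.014] px 271 177
outer_lid 0.37 [0.455 0.154 0.048] px 303 194
tin 0.71 [0.598 0.292 0.027] px 236 233
jar 0.61 [0.58  0.148 0.047] px 252 193
teaspoon 0.73 [0.498 0.448 0.003] px 279 292
```

View pics/a.png

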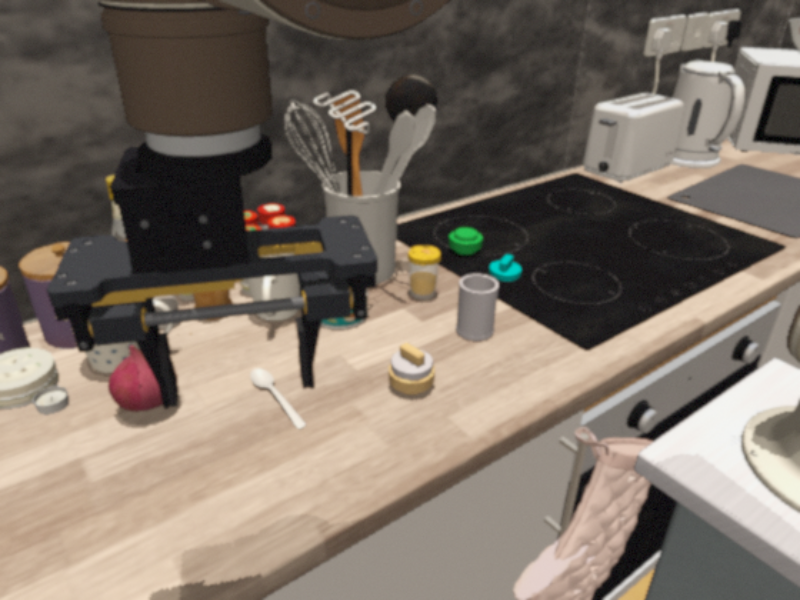

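View pics/b.png

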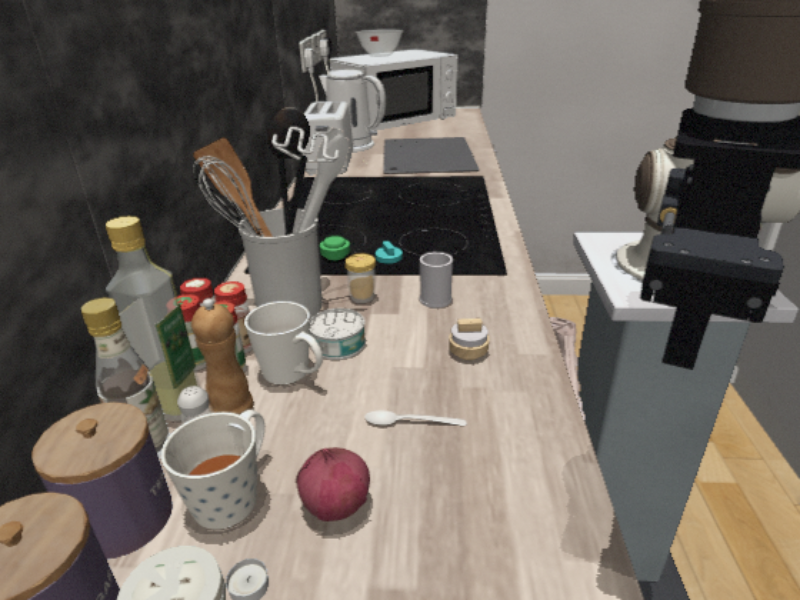

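The pair (tan flange, grey cap with a wooden bar) is at scene px (411,370) and side px (469,338). The caddy is at (477,306) and (436,280). The look-alikes are the green lid at (466,240) and (335,247), and the turquoise cap at (506,267) and (389,253). I'm moving over the pair for a close look.

arm_command([
  {"fingers": 100,"travel": [4,3,0],"roll": 0},
  {"fingers": 100,"travel": [7.5,5.5,0],"roll": 0},
  {"fingers": 100,"travel": [11,8,0],"roll": 0},
  {"fingers": 100,"travel": [14.5,10.5,0],"roll": 0},
  {"fingers": 100,"travel": [18,13,0],"roll": 0},
  {"fingers": 100,"travel": [21,15.5,0],"roll": 0},
  {"fingers": 100,"travel": [23,17,0],"roll": 0},
  {"fingers": 100,"travel": [24.5,18,0],"roll": 0},
  {"fingers": 100,"travel": [24.5,18,0],"roll": 0},
  {"fingers": 100,"travel": [24.5,18,0],"roll": 0},
])

```text
time_s: 1.7
tcp_pos: [0.4003, 0.3129, 0.2117]
ee_rot: [[0.919, -0.394, 0.0], [-0.394, -0.919, 0.0], [0.0, -0.001, -1.0]]
wrist_force: [-0.4, -0.2, -0.5]
gripper_width: 0.998
```

```bash
cat >> h.py <<'E'
def circ(Q):  # algebraic circle fit
    A=np.c_[2*Q,np.ones(len(Q))]; s=np.linalg.lstsq(A,(Q**2).sum(1),rcond=None)[0]
    return s[:2],np.sqrt(s[2]+s[:2]@s[:2])
E
python3 - <<'E'
from h import *
s=sense(); print(s['time_s'],s['tcp_pos'],np.round(s['ee_rot'],3))
print(np.round(get_calibration('wrist')['mount'],3))
p,P=cloud('wrist'); np.save('w.npy',P); np.save('w_p.npy',p)
save('c.png',cv2.resize(p,(800,600)))
for l in('caddy','inner_lid','outer_lid'):
    for r in search_frame('wrist',l)[:3]: print(l,round(r['p'],2),np.round(r['position'],3))
z=P[...,2]
print('table',np.nanmedian(z))
for n,P in(('wrist',P),('side',np.load('side.npy')),('scene',np.load('scene.npy'))):
  for c,nm in(((.4,.3),'pair'),((.445,.15),'caddy')):
    near=(np.hypot(P[...,0]-c[0],P[...,1]-c[1])<.05)
    for lo,hi in((.01,.03),(.03,.038),(.042,.06),(.066,.085)):
        Q=P[near&(P[...,2]>lo)&(P[...,2]<hi)]
        if len(Q)>20: print(n,nm,lo,hi,len(Q),Q.mean(0).round(4),'min',Q.min(0).round(4),'max',Q.max(0).round(4))
E
```

```text
1.7 [0.40026513 0.31291345 0.21173649] [[ 0.919 -0.394  0.   ]
 [-0.394 -0.919  0.   ]
 [ 0.    -0.001 -1.   ]]
[[-0.001 -0.952 -0.305  0.085]
 [ 1.    -0.001  0.001  0.001]
 [-0.001 -0.305  0.952 -0.173]
 [ 0.     0.     0.     1.   ]]
caddy 0.85 [0.449 0.122 0.05 ]
inner_lid 0.53 [0.424 0.285 0.021]
outer_lid 0.57 [0.402 0.29  0.032]
table -0.005058426771103242
wrist pair 0.01 0.03 307 [0.4177 0.2858 0.0215] min [0.3806 0.2592 0.0101] max [0.4306 0.3179 0.0299]
wrist pair 0.03 0.038 1219 [0.403  0.2882 0.0351] min [0.3747 0.2622 0.0303] max [0.4278 0.3148 0.0376]
wrist pair 0.042 0.06 409 [0.4025 0.2886 0.0514] min [0.3834 0.2802 0.0421] max [0.4193 0.2968 0.0538]
wrist caddy 0.01 0.03 706 [0.4502 0.1291 0.0202] min [0.4237 0.1058 0.01  ] max [0.4782 0.1587 0.03  ]
wrist caddy 0.03 0.038 320 [0.4511 0.1287 0.0341] min [0.4266 0.1062 0.0301] max [0.478  0.1587 0.038 ]
wrist caddy 0.042 0.06 856 [0.4505 0.1287 0.0513] min [0.4263 0.106  0.042 ] max [0.4778 0.1587 0.06  ]
wrist caddy 0.066 0.085 1209 [0.4511 0.1298 0.0726] min [0.4228 0.1026 0.066 ] max [0.4783 0.1589 0.0765]
side pai
[... 730 characters left out ...]
30 [0.3849 0.3029 0.0199] min [0.3704 0.2641 0.01  ] max [0.4244 0.3204 0.0299]
scene pair 0.03 0.038 301 [0.3939 0.2968 0.0342] min [0.3743 0.2633 0.03  ] max [0.4274 0.3166 0.038 ]
scene pair 0.042 0.06 150 [0.3981 0.2922 0.0491] min [0.3825 0.2815 0.0421] max [0.4188 0.2988 0.0533]
scene caddy 0.01 0.03 218 [0.4357 0.1466 0.0199] min [0.4219 0.1133 0.01  ] max [0.47   0.1609 0.0299]
scene caddy 0.03 0.038 92 [0.4346 0.1459 0.0341] min [0.4222 0.113  0.0301] max [0.4628 0.1592 0.0378]
scene caddy 0.042 0.06 285 [0.4449 0.1381 0.0519] min [0.4217 0.1063 0.0421] max [0.4764 0.1604 0.06  ]
scene caddy 0.066 0.085 225 [0.4487 0.1334 0.0708] min [0.4218 0.1032 0.066 ] max [0.4782 0.1611 0.0757]
```

View pics/c.png

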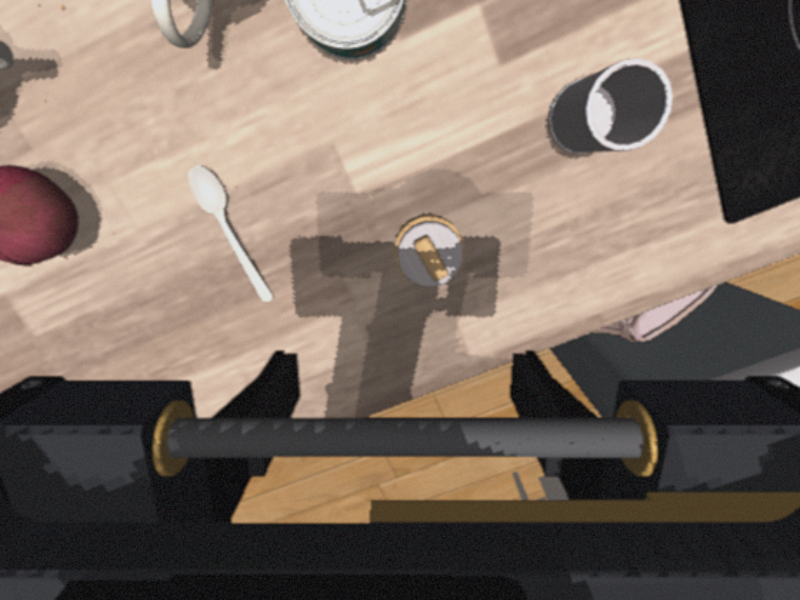

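The wrist view shows the pair at px (430,250), with a grey cap and wooden bar on a tan flange, so it is the correct set. The caddy mouth is at (628,105). Now I'll fit the bar direction and centres.

```bash
cat >> h.py <<'E'
def fit(P,c,lo,hi,R=.045):
    Q=P[(np.hypot(P[...,0]-c[0],P[...,1]-c[1])<R)&(P[...,2]>lo)&(P[...,2]<hi)][:,:2]
    h=cv2.convexHull((Q*1e4).astype(np.float32)); (e,r)=cv2.minEnclosingCircle(h)
    m=cv2.minAreaRect(h); return Q,np.array(e)/1e4,r/1e4,np.array(m[0])/1e4,np.array(m[1])/1e4,m[2]
E
python3 - <<'E'
from h import *
P=np.load('w.npy')
Q,e,r,m,sz,a=fit(P,(.4,.289),.049,.056); print('bar',m,sz,a)
d=np.linalg.svd(Q-Q.mean(0),full_matrices=False)[2][0]; print(np.degrees(np.arctan2(d[1],d[0])))
print('cap',fit(P,(.4,.289),.032,.038)[1:3]); print('rim',fit(P,(.45,.13),.072,.077)[1:3])
print('ztop',np.nanmedian(P[...,2][(np.hypot(P[...,0]-.4025,P[...,1]-.2886)<.006)]))
E
```

```text
bar [0.40113474 0.28873784] [0.03578902 0.01385294] 6.700473785400391
-173.60977810730122
cap (array([0.40115562, 0.28859536]), 0.026823651123046875)
rim (array([0.45070449, 0.13086381]), 0.0283130615234375)
ztop 0.05223360472207719
```

arm_command([
  {"fingers": 100,"travel": [0.3,0.6,2],"roll": -7.5},
  {"fingers": 100,"travel": [0.6,1.2,4],"roll": -15},
  {"fingers": 100,"travel": [0.9,1.8,6],"roll": -22.5},
  {"fingers": 100,"travel": [1.03,2.2,8],"roll": -29.8},
  {"fingers": 100,"travel": [1.03,2.2,10],"roll": -29.8},
  {"fingers": 100,"travel": [1.03,2.2,12],"roll": -29.8},
  {"fingers": 100,"travel": [1.03,2.2,12],"roll": -29.8},
  {"fingers": 100,"travel": [1.03,2.2,12],"roll": -29.8},
])

```text
time_s: 2.7
tcp_pos: [0.401, 0.2893, 0.0918]
ee_rot: [[0.993, 0.117, 0.0], [0.117, -0.993, -0.0], [0.0, 0.0, -1.0]]
wrist_force: [0.9, 1.0, -0.6]
gripper_width: 0.999
```

arm_command([
  {"fingers": 100,"travel": [0,0.05,2],"roll": 0},
  {"fingers": 100,"travel": [0,0.05,4],"roll": 0},
  {"fingers": 100,"travel": [0,0.05,5.5],"roll": 0},
  {"fingers": 100,"travel": [0,0.05,6.5],"roll": 0},
  {"fingers": 100,"travel": [0,0.05,7.4],"roll": 0},
  {"fingers": 100,"travel": [0,0.05,8.1],"roll": 0},
  {"fingers": 100,"travel": [0,0.05,8.1],"roll": 0},
])

```text
time_s: 3.4
tcp_pos: [0.4009, 0.288, 0.0101]
ee_rot: [[0.993, 0.116, -0.001], [0.116, -0.993, -0.001], [-0.001, 0.001, -1.0]]
wrist_force: [0.1, -0.5, 0.1]
gripper_width: 1.002
```

arm_command([
  {"fingers": 80,"travel": [0,0,0],"roll": 0},
  {"fingers": 65,"travel": [0,0,0],"roll": 0},
  {"fingers": 60,"travel": [0,0,0],"roll": 0},
  {"fingers": 50,"travel": [0,0,0],"roll": 0},
  {"fingers": 40,"travel": [0,0,0],"roll": 0},
  {"fingers": 40,"travel": [0,0,0],"roll": 0},
  {"fingers": 40,"travel": [0,0,0],"roll": 0},
  {"fingers": 40,"travel": [0,0,0],"roll": 0},
])

```text
time_s: 4.2
tcp_pos: [0.4015, 0.2889, 0.0117]
ee_rot: [[0.993, 0.117, 0.001], [0.117, -0.993, 0.001], [0.002, -0.001, -1.0]]
wrist_force: [-1.7, 0.4, 6.6]
gripper_width: 0.618
```

The opening reads 0.618, about 54 mm, where the flange should give 60 mm, so I'm checking before lifting.

Run:
```python
from h import *
s=sense(); print(s['gripper_width'],s['wrist_force'],s['tcp_pos'])
ims=[]
for n in('scene','side'):
    T,f,cx,cy=cam(n); p,P=cloud(n)
    q=T[:3,:3].T@(np.array([.401,.289,.04])-T[:3,3]); u,v=int(f*q[0]/q[2]+cx),int(f*q[1]/q[2]+cy)
    ims.append(cv2.resize(p[v-50:v+50,u-50:u+50],(400,400),interpolation=cv2.INTER_CUBIC))
save('d.png',np.hstack(ims))
```

```text
0.6177147090828098 [-1.73694825  0.41938748  6.5898911 ] [0.40151333 0.28891301 0.01167071]
```

View pics/d.png

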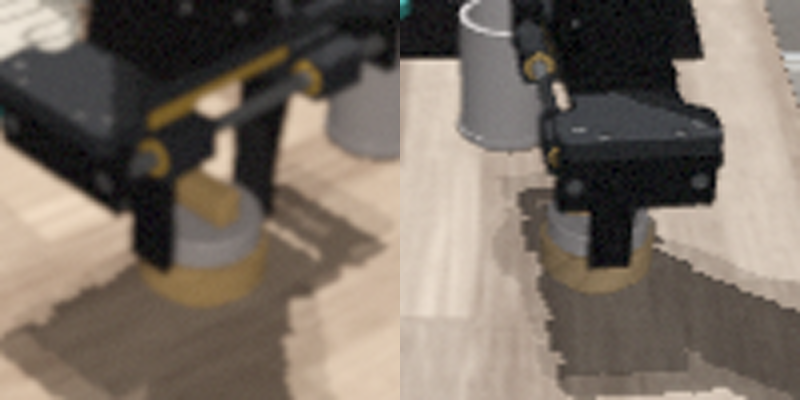

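Run:
```python
from h import *
for n in('scene','side'):
    p,P=cloud(n); g=p.max(-1)<45
    for y0,y1 in((.300,.345),(.235,.275)):
      m=g&(abs(P[...,0]-.4)<.03)&(P[...,1]>y0)&(P[...,1]<y1)&(P[...,2]<.05)&(P[...,2]>-.003)
      Q=P[m]
      if len(Q)>5: print(n,y0,len(Q),np.percentile(Q[:,2],[0,2,5,20]).round(4),Q[Q[:,2]<np.percentile(Q[:,2],20)].mean(0).round(4), 'y',np.percentile(Q[:,1],[2,50,98]).round(4))
    c=p.astype(int); 
    wood=(c[...,0]-c[...,2]>45)&(np.hypot(P[...,0]-.401,P[...,1]-.289)<.036)&(P[...,2]>-.003)&(P[...,2]<.04)
    Q=P[wood]; print('wood z',np.percentile(Q[:,2],[1,10,50,90,99]).round(4))
    cap=(c[...,0]-c[...,2]<25)&(c[...,0]>60)&(np.hypot(P[...,0]-.401,P[...,1]-.289)<.036)&(P[...,2]>.01)&(P[...,2]<.06)
    Q=P[cap]; print('cap z',np.percentile(Q[:,2],[1,10,50,90,99]).round(4))
    print(circ(P[wood][:,:2]))
```

```text
scene 0.3 96 [0.0247 0.026  0.0264 0.0301] [0.3951 0.3228 0.0277] y [0.3194 0.3231 0.3249]
scene 0.235 70 [0.0265 0.0271 0.0294 0.0359] [0.3958 0.2571 0.0316] y [0.2543 0.2604 0.2627]
wood z [0.004  0.0064 0.0148 0.0218 0.0393]
cap z [0.0233 0.0272 0.0347 0.0365 0.0563]
(array([0.39514637, 0.29252703]), np.float64(0.02266581814089954))
side 0.3 98 [0.023  0.0253 0.0267 0.0298] [0.3999 0.3237 0.0274] y [0.3215 0.324  0.3264]
wood z [0.0052 0.0067 0.0117 0.0184 0.0211]
cap z [0.021  0.0254 0.0341 0.0361 0.0371]
(array([0.40284683, 0.29587694]), np.float64(0.022901619368276577))
```

The tips sit on top of the flange at z≈0.0225 and grip the steel cap. They stand higher than the tool description suggests, so I'll open and re-measure the tip height.

arm_command([
  {"fingers": 70,"travel": [0,0,0],"roll": 0},
  {"fingers": 85,"travel": [0,0,0],"roll": 0},
  {"fingers": 100,"travel": [0,0,0],"roll": 0},
  {"fingers": 100,"travel": [0,0,0],"roll": 0},
  {"fingers": 100,"travel": [0,0,0],"roll": 0},
])

```text
time_s: 4.9
tcp_pos: [0.4009, 0.2879, 0.0103]
ee_rot: [[0.993, 0.116, -0.0], [0.116, -0.993, -0.001], [-0.0, 0.001, -1.0]]
wrist_force: [-0.5, 1.1, 0.3]
gripper_width: 0.954
```

Run:
```python
from h import *
print(sense()['tcp_pos'])
for n in('scene','side'):
    p,P=cloud(n); g=p.max(-1)<45
    for y0,y1 in((.322,.36),(.22,.257)):
      m=g&(abs(P[...,0]-.4)<.025)&(P[...,1]>y0)&(P[...,1]<y1)&(P[...,2]<.05)&(P[...,2]>0)
      Q=P[m]
      if len(Q)>5: print(n,y0,len(Q),np.percentile(Q[:,2],[0,2,5,20]).round(4),np.percentile(Q[:,0],[2,98]).round(4), 'y',np.percentile(Q[:,1],[2,50,98]).round(4))
    c=p.astype(int)
    bar=(c[...,0]-c[...,2]>35)&(np.hypot(P[...,0]-.401,P[...,1]-.289)<.03)&(P[...,2]>.045)
    print('bar',P[bar].mean(0).round(4),bar.sum())
    T,f,cx,cy=cam(n)
    q=T[:3,:3].T@(np.array([.401,.289,.02])-T[:3,3]); u,v=int(f*q[0]/q[2]+cx),int(f*q[1]/q[2]+cy)
    save('e_%s.png'%n,cv2.resize(p[v-50:v+50,u-60:u+60],(480,400),interpolation=cv2.INTER_CUBIC))
import cv2
cv2.imwrite('pics/e.png',np.hstack([cv2.imread('pics/e_scene.png')[:,40:440],cv2.imread('pics/e_side.png')[:,40:440]]))
```

```text
[0.40086286 0.28788193 0.01032185]
scene 0.322 103 [0.0228 0.0244 0.025  0.0291] [0.3833 0.4037] y [0.3326 0.3371 0.339 ]
scene 0.22 98 [0.0232 0.0241 0.0248 0.029 ] [0.3958 0.4119] y [0.2402 0.2451 0.2473]
bar [0.3909 0.2951 0.2996] 498
side 0.322 104 [0.0228 0.0237 0.0244 0.0282] [0.3874 0.4066] y [0.3363 0.3388 0.342 ]
bar [nan nan nan] 0<stdin>:11: RuntimeWarning: Mean of empty slice.
  ret = um.true_divide(
```

View pics/e.png

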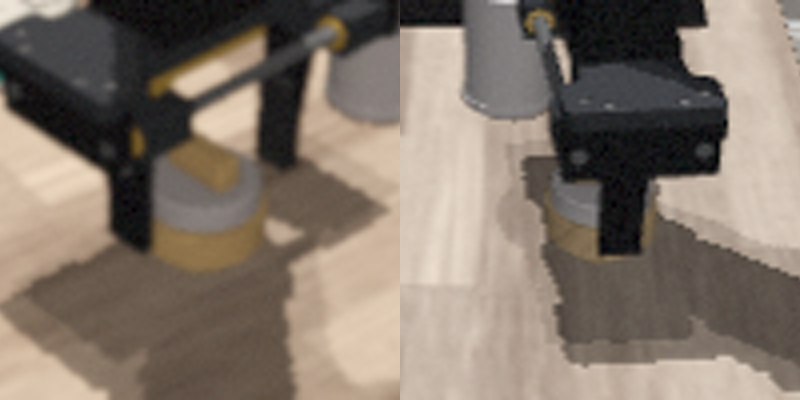

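Both tips show at z≈0.0225 with the TCP at 0.0103, so the real tips are about 12 mm behind the TCP. I'll go 2.1 cm lower.

arm_command([
  {"fingers": 100,"travel": [0,0,0.7],"roll": 0},
  {"fingers": 100,"travel": [0,0,1.3],"roll": 0},
  {"fingers": 100,"travel": [0,0,1.8],"roll": 0},
  {"fingers": 100,"travel": [0,0,2.1],"roll": 0},
  {"fingers": 100,"travel": [0,0,2.1],"roll": 0},
  {"fingers": 100,"travel": [0,0,2.1],"roll": 0},
])

```text
time_s: 5.6
tcp_pos: [0.401, 0.2882, -0.0105]
ee_rot: [[0.993, 0.116, -0.0], [0.116, -0.993, -0.0], [-0.0, 0.0, -1.0]]
wrist_force: [-0.3, 0.2, 0.7]
gripper_width: 1.003
```

arm_command([
  {"fingers": 80,"travel": [0,0,0],"roll": 0},
  {"fingers": 70,"travel": [0,0,0],"roll": 0},
  {"fingers": 60,"travel": [0,0,0],"roll": 0},
  {"fingers": 50,"travel": [0,0,0],"roll": 0},
  {"fingers": 50,"travel": [0,0,0],"roll": 0},
  {"fingers": 50,"travel": [0,0,0],"roll": 0},
  {"fingers": 50,"travel": [0,0,0],"roll": 0},
  {"fingers": 50,"travel": [0,0,0],"roll": 0},
])

```text
time_s: 6.4
tcp_pos: [0.4011, 0.2883, -0.0103]
ee_rot: [[0.993, 0.116, 0.0], [0.116, -0.993, 0.0], [0.0, -0.0, -1.0]]
wrist_force: [-0.8, -0.2, 0.5]
gripper_width: 0.673
```

arm_command([
  {"fingers": 50,"travel": [0,0,-0.3],"roll": 0},
  {"fingers": 50,"travel": [0,0,-1],"roll": 0},
  {"fingers": 50,"travel": [0,0,-2.5],"roll": 0},
  {"fingers": 50,"travel": [0,0,-4.5],"roll": 0},
  {"fingers": 50,"travel": [0,0,-6.5],"roll": 0},
  {"fingers": 50,"travel": [0,0,-8.5],"roll": 0},
  {"fingers": 50,"travel": [0,0,-10],"roll": 0},
  {"fingers": 50,"travel": [0,0,-11],"roll": 0},
  {"fingers": 50,"travel": [0,0,-11],"roll": 0},
  {"fingers": 50,"travel": [0,0,-11],"roll": 0},
])

```text
time_s: 7.4
tcp_pos: [0.4005, 0.2877, 0.0991]
ee_rot: [[0.993, 0.116, -0.001], [0.116, -0.993, -0.001], [-0.001, 0.0, -1.0]]
wrist_force: [-0.7, -0.0, -2.1]
gripper_width: 0.672
```

Run:
```python
from h import *
s=sense(); t=s['tcp_pos']; print(t)
ims=[]
for n in('scene','side'):
    T,f,cx,cy=cam(n); p,P=cloud(n)
    q=T[:3,:3].T@(np.array([.401,.289,.12])-T[:3,3]); u,v=int(f*q[0]/q[2]+cx),int(f*q[1]/q[2]+cy)
    ims.append(cv2.resize(p[v-50:v+50,u-50:u+50],(400,400),interpolation=cv2.INTER_CUBIC))
    for lo,hi in((.099,.113),(.115,.13),(.139,.146)):
      c=p.astype(int); near=(np.hypot(P[...,0]-.401,P[...,1]-.289)<.036)&(P[...,2]>.09)&(P[...,2]<.165)&(c.max(-1)>55)
      Q=P[near&(P[...,2]>lo)&(P[...,2]<hi)]; 
      if len(Q)>8: print(n,lo,len(Q),np.percentile(Q,[1,99],axis=0).round(4).tolist())
    Q=P[near&((c[...,0]-c[...,2])>45)]; print('wood z',np.percentile(Q[:,2],[1,5,50,95,99]).round(4),len(Q))
save('f.png',np.hstack(ims))
```

```text
[0.40054987 0.28772635 0.09913459]
scene 0.099 38 [[0.3736, 0.2839, 0.1033], [0.4037, 0.3248, 0.1129]]
scene 0.115 205 [[0.3708, 0.2624, 0.1152], [0.3903, 0.3165, 0.1299]]
scene 0.139 223 [[0.3751, 0.2575, 0.1394], [0.4112, 0.316, 0.1457]]
wood z [0.1042 0.1072 0.1269 0.1607 0.1618] 396
side 0.099 13 [[0.3897, 0.3013, 0.1036], [0.4249, 0.3201, 0.1129]]
side 0.115 125 [[0.3745, 0.2853, 0.1154], [0.4331, 0.3176, 0.1298]]
side 0.139 46 [[0.3793, 0.2802, 0.1391], [0.4298, 0.3135, 0.1446]]
wood z [0.1154 0.1161 0.1239 0.1305 0.1319] 27
```

View pics/f.png

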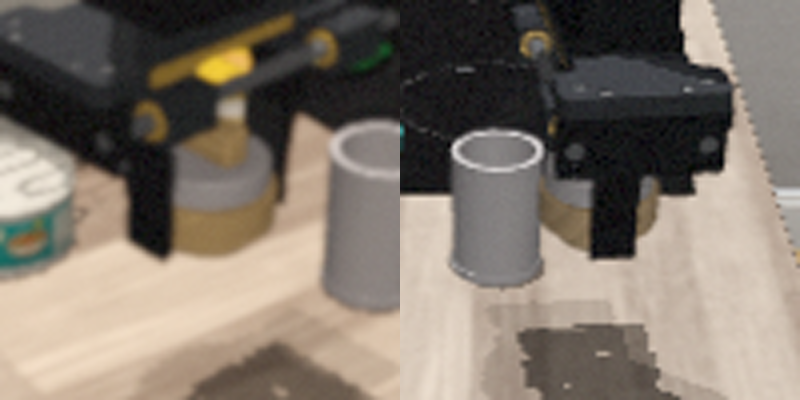

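Both lids are lifted, nested and level, with about 2.1 N on the wrist. Next I'll carry them over the caddy.

arm_command([
  {"fingers": 50,"travel": [0.3,1.5,0],"roll": 0},
  {"fingers": 50,"travel": [0.8,4,0],"roll": 0},
  {"fingers": 50,"travel": [1.3,7,0],"roll": 0},
  {"fingers": 50,"travel": [1.9,10,0],"roll": 0},
  {"fingers": 50,"travel": [2.4,13,0],"roll": 0},
  {"fingers": 50,"travel": [2.8,15,0],"roll": 0},
  {"fingers": 50,"travel": [3.0,16,0],"roll": 0},
  {"fingers": 50,"travel": [3.06,16.26,0],"roll": 0},
  {"fingers": 50,"travel": [3.06,16.26,0],"roll": 0},
  {"fingers": 50,"travel": [3.06,16.26,0],"roll": 0},
])

```text
time_s: 8.5
tcp_pos: [0.4502, 0.1308, 0.0995]
ee_rot: [[0.993, 0.117, 0.0], [0.117, -0.993, 0.0], [0.0, -0.0, -1.0]]
wrist_force: [-0.3, -0.6, -2.4]
gripper_width: 0.675
```

arm_command([
  {"fingers": 50,"travel": [0,0,1],"roll": 0},
  {"fingers": 50,"travel": [0,0,2],"roll": 0},
  {"fingers": 50,"travel": [0,0,2.5],"roll": 0},
  {"fingers": 50,"travel": [0,0,2.5],"roll": 0},
  {"fingers": 50,"travel": [0,0,2.5],"roll": 0},
])

```text
time_s: 9.0
tcp_pos: [0.4503, 0.1303, 0.0743]
ee_rot: [[0.993, 0.117, -0.0], [0.117, -0.993, -0.0], [-0.0, 0.0, -1.0]]
wrist_force: [-0.6, 0.3, -1.8]
gripper_width: 0.675
```

Run:
```python
from h import *
s=sense(); t=s['tcp_pos']; print(t,s['gripper_width'])
ims=[]
from scipy.optimize import least_squares
for n in('scene','side'):
    T,f,cx,cy=cam(n); p,P=cloud(n); c=p.astype(int)
    q=T[:3,:3].T@(np.array([.45,.131,.07])-T[:3,3]); u,v=int(f*q[0]/q[2]+cx),int(f*q[1]/q[2]+cy)
    ims.append(cv2.resize(p[v-50:v+50,u-50:u+50],(400,400),interpolation=cv2.INTER_CUBIC))
    near=(np.hypot(P[...,0]-.45,P[...,1]-.131)<.04)&(c.max(-1)>50)
    def cf(lo,hi,r):
        Q=P[near&(P[...,2]>lo)&(P[...,2]<hi)][:,:2]
        if len(Q)<15: return len(Q)
        s=least_squares(lambda x:np.hypot(*(Q-x).T)-r,[.45,.131],loss='soft_l1',f_scale=.001); return s.x.round(4),len(Q)
    print(n,'caddy side',cf(.01,.06,.028),'flange',cf(.091,.104,.03),'cap',cf(.108,.117,.027))
save('g.png',np.hstack(ims))
```

```text
[0.4502583  0.13031163 0.07428554] 0.6747626540007764
scene caddy side (array([0.4512, 0.1313]), 615) flange (array([0.4514, 0.1295]), 135) cap (array([0.4514, 0.1293]), 100)
side caddy side (array([0.4537, 0.1319]), 422) flange (array([0.4538, 0.1302]), 80) cap (array([0.4536, 0.1306]), 42)
```

View pics/g.png

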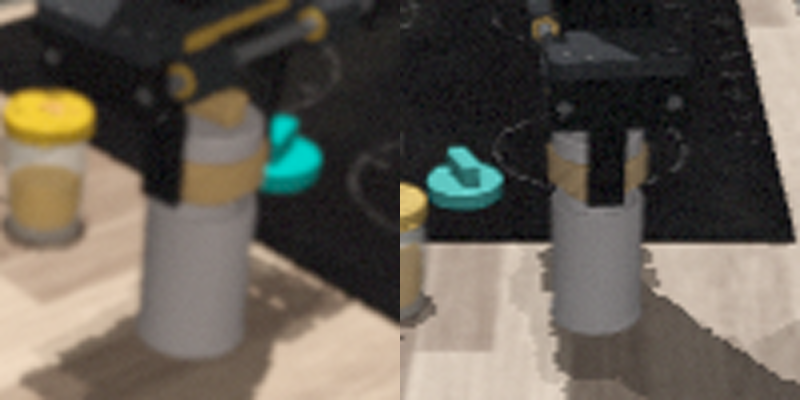

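In x the two agree to 0.2 mm, and in y the lids sit 1–1.5 mm towards −y. I'll correct by 0.8 mm and lower gently.

arm_command([
  {"fingers": 50,"travel": [0,-0.08,0],"roll": 0},
  {"fingers": 50,"travel": [0,-0.08,0.3],"roll": 0},
  {"fingers": 50,"travel": [0,-0.08,0.6],"roll": 0},
  {"fingers": 50,"travel": [0,-0.08,0.8],"roll": 0},
  {"fingers": 50,"travel": [0,-0.08,1.0],"roll": 0},
  {"fingers": 50,"travel": [0,-0.08,1.0],"roll": 0},
  {"fingers": 50,"travel": [0,-0.08,1.0],"roll": 0},
])

```text
time_s: 9.8
tcp_pos: [0.4502, 0.131, 0.0645]
ee_rot: [[0.993, 0.116, -0.0], [0.116, -0.993, -0.0], [-0.0, 0.0, -1.0]]
wrist_force: [0.1, 0.1, -2.4]
gripper_width: 0.671
```

arm_command([
  {"fingers": 50,"travel": [0,0,0.2],"roll": 0},
  {"fingers": 50,"travel": [0,0,0.35],"roll": 0},
  {"fingers": 50,"travel": [0,0,0.45],"roll": 0},
  {"fingers": 50,"travel": [0,0,0.45],"roll": 0},
  {"fingers": 50,"travel": [0,0,0.45],"roll": 0},
])

```text
time_s: 10.3
tcp_pos: [0.4502, 0.131, 0.06]
ee_rot: [[0.993, 0.116, -0.0], [0.116, -0.993, -0.0], [-0.0, 0.0, -1.0]]
wrist_force: [0.2, 1.0, -2.2]
gripper_width: 0.671
```

arm_command([
  {"fingers": 50,"travel": [0,0,0.05],"roll": 0},
  {"fingers": 50,"travel": [0,0,0.1],"roll": 0},
  {"fingers": 50,"travel": [0,0,0.1],"roll": 0},
  {"fingers": 50,"travel": [0,0,0.1],"roll": 0},
])

```text
time_s: 10.7
tcp_pos: [0.4504, 0.1311, 0.0596]
ee_rot: [[0.993, 0.116, 0.001], [0.116, -0.993, 0.0], [0.001, -0.0, -1.0]]
wrist_force: [-1.6, 0.1, 5.2]
gripper_width: 0.671
```

It is seated at the expected height, with the force now pushing up. Releasing.

arm_command([
  {"fingers": 72,"travel": [0,0,0],"roll": 0},
  {"fingers": 78,"travel": [0,0,0],"roll": 0},
  {"fingers": 90,"travel": [0,0,0],"roll": 0},
  {"fingers": 100,"travel": [0,0,0],"roll": 0},
  {"fingers": 100,"travel": [0,0,0],"roll": 0},
  {"fingers": 100,"travel": [0,0,0],"roll": 0},
  {"fingers": 100,"travel": [0,0,0],"roll": 0},
  {"fingers": 100,"travel": [0,0,0],"roll": 0},
])

```text
time_s: 11.5
tcp_pos: [0.4502, 0.131, 0.0591]
ee_rot: [[0.993, 0.116, 0.0], [0.116, -0.993, 0.0], [0.0, -0.0, -1.0]]
wrist_force: [-0.4, -0.4, -0.2]
gripper_width: 0.998
```

arm_command([
  {"fingers": 100,"travel": [0,0,-1],"roll": 0},
  {"fingers": 100,"travel": [0,0,-3],"roll": 0},
  {"fingers": 100,"travel": [0,0,-5],"roll": 0},
  {"fingers": 100,"travel": [-2,0,-7],"roll": 0},
  {"fingers": 100,"travel": [-4,0,-9],"roll": 0},
  {"fingers": 100,"travel": [-5,0,-10],"roll": 0},
  {"fingers": 100,"travel": [-5,0,-10],"roll": 0},
  {"fingers": 100,"travel": [-5,0,-10],"roll": 0},
])

```text
time_s: 12.3
tcp_pos: [0.4007, 0.1254, 0.1591]
ee_rot: [[0.993, 0.116, 0.001], [0.116, -0.993, 0.001], [0.001, -0.0, -1.0]]
wrist_force: [-0.1, 0.4, -0.2]
gripper_width: 1.004
```

Run:
```python
from h import *
print(sense()['tcp_pos'])
p,P=cloud('wrist'); save('h.png',cv2.resize(p,(640,480)))
c=(.4505,.131)
near=np.hypot(P[...,0]-c[0],P[...,1]-c[1])<.045
Q=P[near&(P[...,2]>.115)&(P[...,2]<.13)]; print('bar top z',np.median(Q[:,2]),len(Q))
_,e,r,m,sz,a=fit(P,c,.118,.128); print('bar',m,sz,a)
print('cap',fit(P,c,.100,.108)[1:3])
print('cap z',np.median(P[near&(P[...,2]>.098)&(P[...,2]<.110)][:,2]))
ps,S=cloud('side'); T,f,cx,cy=cam('side')
z=S[np.hypot(S[...,0]-.452,S[...,1]-.132)<.04]; co=ps[np.hypot(S[...,0]-.452,S[...,1]-.132)<.04].astype(int)
w=(co[:,0]-co[:,2]>40); print('side wood z',np.percentile(z[w][:,2],[2,10,50,90,98]).round(4))
```

```text
[0.40073859 0.12540699 0.15908755]
bar top z 0.12184463218351002 1043
bar [0.45118208 0.13037915] [0.03530241 0.01401853] 6.063370704650879
cap (array([0.45065073, 0.13034017]), 0.026955084228515624)
cap z 0.10511173226314899
side wood z [0.0773 0.0796 0.092  0.1216 0.1226]
```

View pics/h.png

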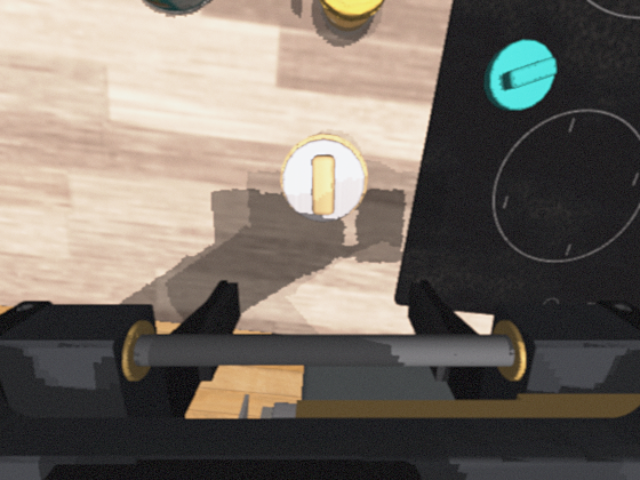

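The pair is home: bar top at z=0.1218 against 0.122 expected, and the bar is aligned with the tool. Before gripping the bar I'll check how the tip height changes with the opening.

arm_command([
  {"fingers": 25,"travel": [0,0,0],"roll": 0},
  {"fingers": 25,"travel": [0,0,0],"roll": 0},
  {"fingers": 25,"travel": [0,0,0],"roll": 0},
  {"fingers": 25,"travel": [0,0,0],"roll": 0},
  {"fingers": 25,"travel": [0,0,0],"roll": 0},
  {"fingers": 25,"travel": [0,0,0],"roll": 0},
  {"fingers": 25,"travel": [0,0,0],"roll": 0},
  {"fingers": 25,"travel": [0,0,0],"roll": 0},
  {"fingers": 25,"travel": [0,0,0],"roll": 0},
  {"fingers": 25,"travel": [0,0,0],"roll": 0},
])

```text
time_s: 13.4
tcp_pos: [0.4005, 0.1252, 0.1591]
ee_rot: [[0.993, 0.116, 0.0], [0.116, -0.993, 0.0], [0.0, -0.0, -1.0]]
wrist_force: [0.0, -0.5, -0.3]
gripper_width: 0.264
```

Run:
```python
from h import *
t=sense()['tcp_pos']; print(t)
ims=[]
for n in('scene','side'):
    p,P=cloud(n); g=(p.max(-1)<50)
    m=g&(abs(P[...,0]-t[0])<.02)&(abs(P[...,1]-t[1])<.03)&(P[...,2]<.2)&(P[...,2]>.12)
    Q=P[m]; print(n,len(Q),np.percentile(Q[:,2],[0,2,5,20]).round(4),np.percentile(Q[:,0],[2,98]).round(4),np.percentile(Q[:,1],[2,50,98]).round(4))
    T,f,cx,cy=cam(n)
    q=T[:3,:3].T@(np.array([t[0],t[1],.14])-T[:3,3]); u,v=int(f*q[0]/q[2]+cx),int(f*q[1]/q[2]+cy)
    ims.append(cv2.resize(p[v-50:v+50,u-50:u+50],(400,400),interpolation=cv2.INTER_CUBIC))
save('i.png',np.hstack(ims))
```

```text
[0.40050201 0.12521589 0.15907879]
scene 353 [0.169  0.1699 0.1711 0.1757] [0.387  0.4084] [0.1036 0.1366 0.1473]
side 160 [0.1701 0.1706 0.1714 0.1759] [0.3908 0.4164] [0.1077 0.1448 0.1484]
```

View pics/i.png

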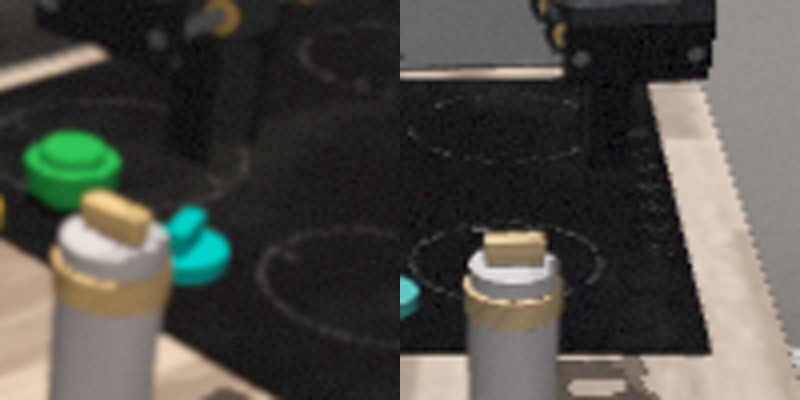

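Nearly shut, the tips stand 10.5 mm behind the TCP. For tips 2.5 mm above the cap the TCP goes to z≈0.097.

arm_command([
  {"fingers": 55,"travel": [1.5,0,0],"roll": 0},
  {"fingers": 55,"travel": [3.5,0,0],"roll": 0},
  {"fingers": 55,"travel": [4.7,0.07,0],"roll": 0},
  {"fingers": 55,"travel": [5.05,0.07,0],"roll": 0},
  {"fingers": 55,"travel": [5.05,0.07,1.5],"roll": 0},
  {"fingers": 55,"travel": [5.05,0.07,3],"roll": 0},
  {"fingers": 55,"travel": [5.05,0.07,4.5],"roll": 0},
  {"fingers": 55,"travel": [5.05,0.07,5.5],"roll": 0},
  {"fingers": 55,"travel": [5.05,0.07,5.8],"roll": 0},
  {"fingers": 55,"travel": [5.05,0.07,5.8],"roll": 0},
])

```text
time_s: 14.5
tcp_pos: [0.4505, 0.1303, 0.1009]
ee_rot: [[0.993, 0.116, -0.001], [0.116, -0.993, -0.0], [-0.001, 0.0, -1.0]]
wrist_force: [-0.1, -1.0, -0.2]
gripper_width: 0.551
```

arm_command([
  {"fingers": 55,"travel": [0,0,0.2],"roll": 0},
  {"fingers": 55,"travel": [0,0,0.4],"roll": 0},
  {"fingers": 55,"travel": [0,0,0.4],"roll": 0},
  {"fingers": 55,"travel": [0,0,0.4],"roll": 0},
])

```text
time_s: 14.9
tcp_pos: [0.4509, 0.1304, 0.0973]
ee_rot: [[0.993, 0.116, 0.0], [0.116, -0.993, 0.0], [0.0, -0.0, -1.0]]
wrist_force: [0.5, -0.1, 1.2]
gripper_width: 0.553
```

Now closing on the bar gradually.

arm_command([
  {"fingers": 40,"travel": [0,0,0],"roll": 0},
  {"fingers": 30,"travel": [0,0,0],"roll": 0},
  {"fingers": 25,"travel": [0,0,0],"roll": 0},
  {"fingers": 20,"travel": [0,0,0],"roll": 0},
  {"fingers": 17,"travel": [0,0,0],"roll": 0},
  {"fingers": 14,"travel": [0,0,0],"roll": 0},
  {"fingers": 5,"travel": [0,0,0],"roll": 0},
  {"fingers": 0,"travel": [0,0,0],"roll": 0},
  {"fingers": 0,"travel": [0,0,0],"roll": 0},
  {"fingers": 0,"travel": [0,0,0],"roll": 0},
])

```text
time_s: 15.9
tcp_pos: [0.4508, 0.1304, 0.0971]
ee_rot: [[0.993, 0.116, 0.0], [0.116, -0.993, 0.0], [0.0, -0.0, -1.0]]
wrist_force: [0.4, 0.7, -0.3]
gripper_width: 0.157
```

arm_command([
  {"fingers": 0,"travel": [0,0,-0.2],"roll": 0},
  {"fingers": 0,"travel": [0,0,-0.6],"roll": 0},
  {"fingers": 0,"travel": [0,0,-1.2],"roll": 0},
  {"fingers": 0,"travel": [0,0,-2.2],"roll": 0},
  {"fingers": 0,"travel": [0,0,-4],"roll": 0},
  {"fingers": 0,"travel": [0,0,-6],"roll": 0},
  {"fingers": 0,"travel": [0,0,-8],"roll": 0},
  {"fingers": 0,"travel": [0,0,-9.5],"roll": 0},
  {"fingers": 0,"travel": [0,0,-10],"roll": 0},
  {"fingers": 0,"travel": [0,0,-10],"roll": 0},
])

```text
time_s: 16.9
tcp_pos: [0.451, 0.1306, 0.198]
ee_rot: [[0.993, 0.116, 0.002], [0.116, -0.993, 0.001], [0.002, -0.001, -1.0]]
wrist_force: [-0.9, 0.4, -0.0]
gripper_width: 0.157
```

arm_command([
  {"fingers": 0,"travel": [0,0,0],"roll": 0},
  {"fingers": 0,"travel": [0,0,0],"roll": 0},
  {"fingers": 0,"travel": [0,0,0],"roll": 0},
  {"fingers": 0,"travel": [0,0,0],"roll": 0},
  {"fingers": 0,"travel": [0,0,0],"roll": 0},
])

```text
time_s: 17.4
tcp_pos: [0.4507, 0.1303, 0.1968]
ee_rot: [[0.993, 0.116, -0.001], [0.116, -0.993, -0.0], [-0.001, 0.0, -1.0]]
wrist_force: [0.4, -0.7, -0.9]
gripper_width: 0.16
```

Run:
```python
from h import *
s=sense(); print(s['tcp_pos'],s['gripper_width'],s['wrist_force'])
ims=[]
for n in('scene','side'):
    p,P=cloud(n); c=p.astype(int)
    near=(np.hypot(P[...,0]-.452,P[...,1]-.131)<.045)&(c.max(-1)>55)
    w=(c[...,0]-c[...,2]>35)
    for l,m in(('wood low',w&(P[...,2]<.14)),('steel high',~w&(P[...,2]>.17)),('caddy',~w&(P[...,2]<.06)&(P[...,2]>.01))):
        Q=P[near&m]; print(n,l,len(Q),np.percentile(Q,[2,98],axis=0).round(4).tolist())
    T,f,cx,cy=cam(n)
    q=T[:3,:3].T@(np.array([.45,.131,.13])-T[:3,3]); u,v=int(f*q[0]/q[2]+cx),int(f*q[1]/q[2]+cy)
    ims.append(cv2.resize(p[v-65:v+65,u-65:u+65],(400,400),interpolation=cv2.INTER_CUBIC))
save('j.png',np.hstack(ims))
```

```text
[0.45067653 0.13032162 0.19675402] 0.1602901100147843 [ 0.37727317 -0.66813992 -0.8748091 ]
scene wood low 636 [[0.4213, 0.094, -0.0077], [0.4909, 0.1618, 0.1003]]
scene steel high 2042 [[0.4108, 0.1114, 0.1941], [0.4645, 0.1695, 0.443]]
scene caddy 555 [[0.4222, 0.1198, 0.0108], [0.4657, 0.1598, 0.0591]]
side wood low 347 [[0.4267, 0.1199, 0.0768], [0.4789, 0.1617, 0.1011]]
side steel high 1594 [[0.4202, 0.127, 0.1958], [0.4855, 0.1725, 0.4599]]
side caddy 394 [[0.4277, 0.1411, 0.0113], [0.479, 0.1612, 0.0592]]
```

View pics/j.png

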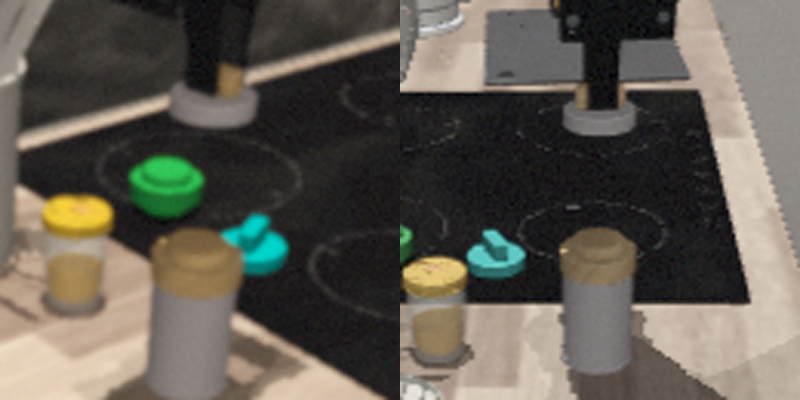

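The outer lid is held level above the caddy. The inner lid is home, with its boss top at 0.100 m as expected.

```bash
python3 -c "from h import *; print(finish_job())"
```

```text
the job is handed in; nothing more can be done
None
```

I handed the job in after about 17 s of robot time. The inner lid is closed on the caddy, and the arm is holding the outer lid level above it. No verdict was reported.

**What I did:** I lifted the nested lids by the inner lid's flange, lowered them onto the caddy until they touched, and let go. I then gripped the wooden bar and lifted only the outer lid, straight up by 10 cm.

**Last checks:**
- **Inner lid:** the boss top is at z ≈ 0.100 m, as expected when fully home.
- **Caddy:** it moved by less than the measurement can show, about 1–2 mm.
- **Outer lid:** its lower edge is about 195–200 mm above the caddy's origin, over the caddy's axis. The gripper opening is about 14 mm and the wrist force about 0.9 N, which matches a held 0.08 kg lid.
- **Tin, jar and teaspoon:** I kept clear of them, but did not measure them again at the end.

**What disagreed:**
- **Fingertips:** they stand about 11–12 mm behind the tool point, not 11 mm ahead as described. My first close therefore gripped the outer lid's cap while both lids were still on the worktop. I opened, went 2.1 cm lower and gripped the flange before lifting anything.
- **Opening on the flange:** it read about 58.6 mm, where 60 mm was expected.

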